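Consolidate the capacitor trays

ROBOT

A 7-joint arm with a two-finger parallel gripper is mounted at the origin on the work surface. World frame = base frame: x ahead of the robot, y to its left, z up, the work surface at z = 0. Lengths are in m, angles in rad, forces in N, time in s.
With the tool pointing down it reaches from about 0.425 to 0.95 m from the base axis. Payload 4.7 kg.
Tool frame: the origin (TCP) lies at the very end of the fingers, on their centre line; the grasp point (between the pads) lies 19 mm behind it; z points along the fingers, y is the line along which they close (so a half turn about z gives the same grasp; the last joint's range is limited). The gripper opens to 85 mm and grips with 20 to 120 N. Pads are 22 mm wide; open, the fingers measure 114 mm over their backs; the gripper's body (76 mm by 85 mm) begins 54 mm behind the grasp point. The pads swing forward as they close: fully open they stand 13 mm farther back than shut.
Start: joints at [1.209, 0.469, -0.049, 1.532, 0.024, 1.141, -0.082], TCP at [0.221, -0.638, 0.231] pointing down, gripper open.
Joint ranges: [-2.59, 2.59], [-0.33, 1.99], [-1.39, 1.29], [0.1, 2.45], [-1.04, 4.18], [0.21, 1.99], [-2.66, 2.66]. Speed limits (rad/s): [2.57, 2.57, 3.14, 3.14, 3.14, 3.14, 3.14].

INTERFACE

Orientations are given as a unit quaternion [w, x, y, z].
In Python, from rig import manip, get_image, get_calibration, nets gives the robot as it stands.
- The arm moves only by the tool servo_tool, never from a script. Its argument "plan" is a list that holds one entry, the list of rows, each a list of 7 numbers: the shift along the tool's x, y, z in mm, then the turn, a rotation vector about the tool's x, y, z in rad, then the finger opening in mm, from 0 to 85.4. A call has 1 to 8 rows; each row is the pose to reach, as a shift and turn from the pose commanded when the call began, along the tool's axes at that moment; what a row does not reach only later rows make up. A row lasts 1/8 s, in which the tool goes at most 62.5 mm and 10.7 degrees, less where a joint would pass 70% of its speed; a pose out of reach is approached as far as the arm can. A call with a gripper value outside its range is refused whole. The fingers move at their own pace and stop on an object; the grip force is fixed at half the most. Time passes only in rows, so rows that repeat a pose let the fingers close. It gives the time, the measured TCP pose, the force, the opening and the grip force at its end, in the units of the state.
- manip.get_obs(): the state, without advancing time (a new reading comes with each control period).
- get_image(name): name is "side" or "top"; returns (picture, depth): 384x512x3 uint8, red, green, blue; 384x512 float32, m along the optical axis (not along the pixel's ray), 0 where there is no reading.
- get_calibration(name): a dict with "mtx" (3x3 intrinsics, pixels), "cam_to_world" (4x4, takes a point from camera to world coordinates). Camera axes: x right, y down, z forward; pixel columns grow to the right and rows downward; lengths in m; the calibration is good to about 2 mm. A picture is of the moment at which its call begins. get_calibration takes no time and is no camera call.
- manip.close_job(): hands the job in; it is judged then, once.
Trained networks look in the newest picture that a camera, given by its name, has taken for a name from the list of things; names that differ only in an ending like _2 or _b are one class to them, and where a whole thing is asked for, a point or a joint stands for the part that bears it (a point fixed in the world has none). Each returns a list of dicts, best first, with "conf" (0 to 1); they miss things now and then, are a little off and sometimes report something else, mostly with a low value. They report only what shows in the picture. A call takes as long as a camera call. They do not tell look-alikes from the thing itself.
- nets.boxes_of(camera, target): "at" ([column, row] in pixels, amid what is visible of it).
- nets.silhouettes(camera, target): "region" (384x512 bool, what is visible of it) and "at" ([column, row] in pixels, amid what is visible of it).
The state is a dict: "clock": time; "qpos": joint angles; "joint_velocities": joint speeds; "joint_torque": joint torques, N m; "ee_pos": TCP position; "eef_rot": TCP orientation; "ft_force": force on the tool from outside, world axes, zero at the start; "torque": the same for the moment, N m; "grip_width": finger opening in m; "finger_force": force on a finger pad.
Only numpy, scipy, OpenCV 4.12 (cv2) and the standard library are available. Lean on these libraries where they do the work, as an engineer would, in place of code of your own. Each camera call takes 0.05 s, during which the arm holds its last target. There are 200 camera calls.

TASK

On the electronics bench, two of the white three-pocket trays are part filled with blue capacitors. Move the lone blue capacitor into the empty pocket of the white tray that already holds two, standing upright on the pocket's floor; then put the emptied tray squarely on top of the stack of empty white trays, right way up and lengthwise along it. Set things down rather than dropping them, leave the stack standing where it is, and do not knock any blue capacitor over.

Things in the scene. Friction and masses are not known exactly. Their poses are not given: they have to be found in the camera images.
- tray_fill: The tray to be filled, loose on the bench, about 100 g: white plastic, 156 (x) by 54 (y) by 28 mm high, walls and floor 3 mm: three open pockets 48 mm square in a row, centred at x = -51, 0, +51 mm. Origin: centre of the underside, z up. It holds two blue capacitors, at x = 0 and x = -51 mm; the pocket at x = +51 mm is empty. It may lie at any heading.
- cap_move: The capacitor to move: a blue electrolytic capacitor, an upright rigid can 30 mm in diameter and 65 mm high with a white stripe and silvery top, about 60 g. Origin: centre of its underside, z up through its top. It stands alone in an end pocket (x = -51 mm) of tray_donor, within a few mm of the pocket's centre, and rises 40 mm above the tray's rim.
- tray_donor: The tray to be emptied and stacked, loose on the bench at any heading, about 90 g: white plastic, 156 (x) by 54 (y) by 28 mm high, walls and floor 3 mm: three open pockets 48 mm square in a row, centred at x = -51, 0, +51 mm. Origin: centre of the underside, z up. It can be gripped from above across its 54 mm width, at its middle, from the outside.
- stack_top: Upper tray of the stack of two empty white trays, loose on the bench at any heading; same shape, axes and origin as tray_donor. Its underside is 28 mm above the bench, its rim 56 mm. Trays rest rim to underside without interlocking, so the stacked tray's underside ends 28 mm above this origin; either end may point either way.
- cap_a: Already in the middle pocket of tray_fill: a blue electrolytic capacitor, an upright rigid can 30 mm in diameter and 65 mm high with a white stripe and silvery top, about 60 g. Origin: centre of its underside, z up through its top.
- cap_b: Already in the end pocket of tray_fill at x = -51 mm: a blue electrolytic capacitor, an upright rigid can 30 mm in diameter and 65 mm high with a white stripe and silvery top, about 60 g. Origin: centre of its underside, z up through its top.
Things that resemble listed ones, but are neither listed nor needed, are in the scene too. What is shaped like the cap_move but red or yellow is not meant.

How it is judged:
On the way, in this order (a step that is already met when the one before it is completed fails the run):
1. the lone capacitor stands in the empty pocket of the tray with two, let go (x of cap_move in the frame of tray_fill between 0.028 and 0.074 m and y of cap_move in the frame of tray_fill between -0.024 and 0.024 m and z of cap_move in the frame of tray_fill between -0.003 and 0.01 m and angle between cap_move's own z axis and vertical below 0.12 rad and contact force between the fingers and cap_move below 0.1 N), for 0.2 s.
2. the emptied tray rests squarely on the stack, let go (x of tray_donor in the frame of stack_top between -0.018 and 0.018 m and y of tray_donor in the frame of stack_top between -0.015 and 0.015 m and z of tray_donor in the frame of stack_top between 0.023 and 0.034 m and angle between the x axis of tray_donor and the x axis of stack_top, either way round below 0.2 rad and angle between tray_donor's own z axis and vertical below 0.09 rad and contact force between the fingers and tray_donor below 0.1 N), for 0.2 s.
At the end, for the whole second after the job is handed in: All three blue capacitors upright (7 deg) in tray_fill, the moved one in the once empty end pocket. Donor tray on stack_top: within 18 mm along, 15 mm across, 11 deg (either way round), level to 5 deg. Stack still two high, its top within 50 mm of its start. All at rest (x of cap_move in the frame of tray_fill between 0.028 and 0.074 m and y of cap_move in the frame of tray_fill between -0.024 and 0.024 m and z of cap_move in the frame of tray_fill between -0.003 and 0.01 m and angle between each of cap_move, cap_a, cap_b's own z axis and vertical below 0.12 rad and x of cap_a in the frame of tray_fill between -0.076 and 0.076 m and y of cap_a in the frame of tray_fill between -0.024 and 0.024 m and z of cap_a in the frame of tray_fill between -0.003 and 0.01 m and x of cap_b in the frame of tray_fill between -0.076 and 0.076 m and y of cap_b in the frame of tray_fill between -0.024 and 0.024 m and z of cap_b in the frame of tray_fill between -0.003 and 0.01 m and angle between each of tray_fill, tray_donor, stack_top's own z axis and vertical below 0.09 rad and x of tray_donor in the frame of stack_top between -0.018 and 0.018 m and y of tray_donor in the frame of stack_top between -0.015 and 0.015 m and z of tray_donor in the frame of stack_top between 0.023 and 0.034 m and angle between the x axis of tray_donor and the x axis of stack_top, either way round below 0.2 rad and height (world z) of stack_top above 0.022 m and distance of stack_top from where it was at the start of the episode below 0.05 m and linear speed of each of cap_move, tray_donor, stack_top below 0.03 m/s and angular speed of each of cap_move, tray_donor, stack_top below 0.3 rad/s); the robot touches nothing.
It fails at once if a blue capacitor is tipped over (more than 45 degrees) (angle between any of cap_move, cap_a, cap_b's own z axis and vertical above 0.79 rad).
It fails at once if the capacitor is dropped (free and faster than 0.8 m/s, a fall of some 35 mm) (contact force between each of the fingers, the arm and cap_move below 0.1 N and linear speed of cap_move above 0.8 m/s).
It fails at once if the emptied tray is dropped (free and faster than 0.8 m/s) or turned over ((contact force between each of the fingers, the arm and tray_donor below 0.1 N and linear speed of tray_donor above 0.8 m/s) or angle between tray_donor's own z axis and vertical above 0.79 rad).
It also fails if it takes over 58 s, if anything falls off the work surface, if the arm or the gripper's body presses on something with over 40 N, if the wrist force passes 120 N, or if a joint passes its speed limit or range.

## Working session

There is one attempt and no reset: what is moved stays moved. The work goes in short steps, Python scripts to look and compute and a tool call to move; the robot and the scene stay as the last step left them, time stands still between calls to the robot, and variables do not carry over. Pictures are saved under pics/ and viewed, at most 10 in all, crops included, and the job is handed in when it is done.

Besides the shell and the picture viewer there is one more tool, called after "Request:" by a JSON object that holds its "method" and its "body", one argument or row to a line. servo_tool: Moves the arm, as the interface text tells. Its arguments: {"type":"object","properties":{"plan":{"type":"array","items":{"type":"array","items":{"type":"array","items":{"type":"number"}}}}},"required":["plan"]}

```bash
mkdir -p pics; python3 - <<'E'
from rig import manip, get_image, get_calibration, nets
import numpy as np, cv2
o=manip.get_obs(); print(o["clock"],o["ee_pos"],o["eef_rot"],o["grip_width"])
for c in("top","side"):
    p,d=get_image(c); cv2.imwrite(f"pics/{c}0.png",p[:,:,::-1]); np.save(f"pics/{c}0d.npy",d)
    k=get_calibration(c); print(c,k["mtx"].tolist(),k["cam_to_world"].round(4).tolist())
    for t in("cap_move","tray_fill","tray_donor","stack_top"):
        print(t,[(np.round(x["at"]).tolist(),round(x["conf"],2)) for x in nets.boxes_of(c,t)])
E
```

```text
0.0 [ 0.22032829 -0.63738683  0.23022095] [-1.00713210e-03  9.86186880e-01  1.65633294e-01 -1.87631080e-04] 0.08567179437054982
top [[391.70323853136523, 0.0, 253.36153801326194], [0.0, 391.70323853136523, 189.93242049745348], [0.0, 0.0, 1.0]] [[0.0179, -0.9978, 0.0644, 0.5079], [-0.9994, -0.0197, -0.0275, 0.0409], [0.0287, -0.0639, -0.9975, 0.9292], [0.0, 0.0, 0.0, 1.0]]
cap_move [([102.0, 226.0], 0.79), ([175.0, 158.0], 0.74), ([143.0, 196.0], 0.63)]
tray_fill [([378.0, 224.0], 0.66)]
tray_donor [([157.0, 219.0], 0.57)]
stack_top [([253.0, 167.0], 0.91)]
side [[352.49804180842295, 0.0, 255.30060298965398], [0.0, 352.49804180842295, 191.25900504028667], [0.0, 0.0, 1.0]] [[0.8228, -0.4064, 0.3973, 0.2461], [-0.5684, -0.5884, 0.5751, -0.3802], [0.0001, -0.699, -0.7151, 0.5926], [0.0, 0.0, 0.0, 1.0]]
cap_move [([252.0, 152.0], 0.79), ([208.0, 146.0], 0.74), ([168.0, 138.0], 0.62)]
tray_fill [([352.0, 351.0], 0.87)]
tray_donor [([197.0, 171.0], 0.84), ([355.0, 295.0], 0.53)]
stack_top [([290.0, 191.0], 0.73)]
```

View pics/top0.png

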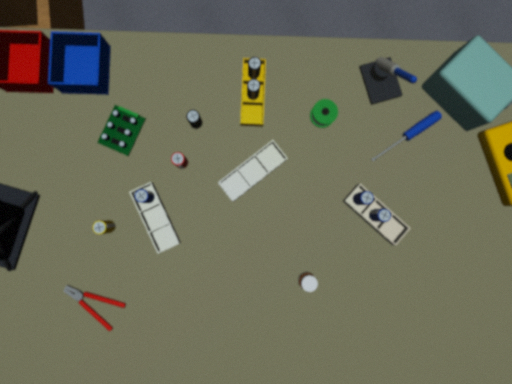

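View pics/side0.png

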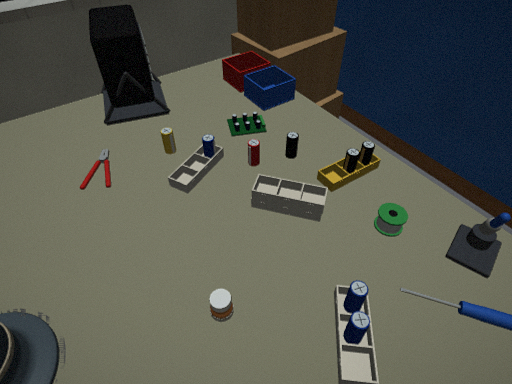

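Top view: the donor tray is at about (154,217) with its cap at (143,196). The stack is at (253,170). The fill tray is at (377,214) with caps at (364,198) and (381,215), so its empty pocket is the lower right one, near (398,232). The side view agrees: the empty pocket is the one nearest the camera, at about (357,362).

```bash
cat > h.py <<'E'
import numpy as np, cv2
from rig import manip, get_image, get_calibration, nets
from scipy.spatial.transform import Rotation as R
def cloud(c,d):
    k=get_calibration(c); M=k["mtx"]; T=k["cam_to_world"]
    v,u=np.mgrid[:384,:512]
    P=np.stack([(u-M[0,2])/M[0,0]*d,(v-M[1,2])/M[1,1]*d,d],-1)
    W=P@T[:3,:3].T+T[:3,3]; W[d==0]=np.nan; return W
def rect(W,m,z0,z1):
    q=W[m&(W[...,2]>z0)&(W[...,2]<z1)][:,:2]
    (c,s,a)=cv2.minAreaRect((q*1000).astype(np.float32)); 
    if s[0]<s[1]: a+=90
    return np.round(c,1).tolist(),np.round(sorted(s),1).tolist(),round((a+90)%180-90,1),len(q)
def cap(W,m,z0):
    q=W[m&(W[...,2]>z0)]; 
    if len(q)<5: return None
    c,r=cv2.minEnclosingCircle((q[:,:2]*1000).astype(np.float32)); return np.round(c,1).tolist(),round(r,1),len(q),np.round(np.median(q[:,2]),4)
def pose():
    o=manip.get_obs(); q=o["eef_rot"]; r=R.from_quat([q[1],q[2],q[3],q[0]]); return o,np.array(o["ee_pos"])*1000,r
def disc(u0,v0,r):
    v,u=np.mgrid[:384,:512]; return (u-u0)**2+(v-v0)**2<r*r
E
python3 - <<'E'
from h import *
p=cv2.imread("pics/top0.png"); W=cloud("top",np.load("pics/top0d.npy"))
hsv=cv2.cvtColor(p,cv2.COLOR_BGR2HSV); white=(hsv[...,2]>110)&(hsv[...,1]<70)
for n,(u,v),z in(("donor",(154,217),.028),("stack",(253,170),.056),("fill",(377,214),.028)):
    m=disc(u,v,48); print(n,rect(W,m,z-.008,z+.006))
    for t in(.5,): 
        zz=W[m][:,2]; print(np.nanpercentile(zz,[2,20,50,80,95,99]).round(4))
    k=(m&(W[...,2]>.008)&white).astype(np.uint8)
    print(" white",int(k.sum()))
for n,(u,v) in(("cm",(143,196)),("ca",(364,198)),("cb",(381,215))):
    print(n,cap(W,disc(u,v,11),.060),cap(W,disc(u,v,11),.045))
E
```

```text
donor ([483.6, 277.1], [134.0, 156.3], 26.2, 441)
[-0.0041 -0.002  -0.0003  0.0023  0.0275  0.0673]
 white 538
stack ([610.8, 18.5], [54.5, 156.1], -50.8, 348)
[-0.0042 -0.0021 -0.0004  0.0287  0.0465  0.0559]
 white 1712
fill ([516.8, -273.5], [54.8, 156.9], 49.3, 438)
[-0.0044 -0.0023 -0.0006  0.0023  0.043   0.068 ]
 white 649
cm ([547.9, 261.9], 15.2, 154, np.float64(0.0672)) ([547.7, 261.7], 15.3, 173, np.float64(0.067))
ca ([553.3, -235.4], 14.9, 145, np.float64(0.067)) ([553.7, -234.7], 15.3, 171, np.float64(0.0665))
cb ([514.7, -273.3], 15.1, 151, np.float64(0.0664)) ([514.9, -273.2], 15.2, 177, np.float64(0.066))
```

```bash
cat >> h.py <<'E'
def go(x,y,z,yaw):
    "tool-frame shift mm and turn to reach world TCP with tool down, x axis at yaw (deg)"
    o,p,r=pose(); t=np.array([x,y,z])
    X=np.array([np.cos(np.radians(yaw)),np.sin(np.radians(yaw)),0]); Z=np.array([0,0,-1.]); 
    T=R.from_matrix(np.stack([X,np.cross(Z,X),Z],1))
    print("t",round(o["clock"],2),"shift",r.inv().apply(t-p).round(1),"turn",(r.inv()*T).as_rotvec().round(3),"tcp",p.round(1),"w",round(o["grip_width"]*1000,1))
E
python3 - <<'E'
from h import *
p=cv2.imread("pics/top0.png"); W=cloud("top",np.load("pics/top0d.npy"))
for r in(44,40,38): print(rect(W,disc(155,217,r),.020,.034))
go(500,-250,200,28)
E
```

```text
([486.0, 272.1], [122.7, 156.3], 26.2, 422)
([500.9, 241.9], [55.5, 156.3], 26.3, 418)
([500.9, 241.9], [55.5, 156.3], 26.3, 418)
t 0.5 shift [ 390.8 -275.4   31.3] turn [-0.    -0.    -0.156] tcp [ 220.6 -637.9  231.3] w 85.4
```

Request:
{"method": "servo_tool", "body": {
  "plan": [
    [[391, -275, 31, 0, 0, -0.126, 85], [391, -275, 31, 0, 0, -0.126, 85], [391, -275, 31, 0, 0, -0.126, 85], [391, -275, 31, 0, 0, -0.126, 85], [391, -275, 31, 0, 0, -0.126, 85], [391, -275, 31, 0, 0, -0.126, 85], [391, -275, 31, 0, 0, -0.126, 85], [391, -275, 31, 0, 0, -0.126, 85]]
  ]
}}

```text
clock: 1.5
ee_pos: [0.502, -0.2471, 0.2006]
eef_rot: [-0.0, 0.973, 0.229, 0.001]
ft_force: [0.7, -0.4, 0.7]
grip_width: 0.0848
finger_force: 0.0
```

```bash
python3 -c "
from h import *
go(548,262,130,26.3)"
```

```text
t 1.5 shift [ 268.1 -435.2   70.9] turn [ 0.    -0.001  0.003] tcp [ 502.  -247.1  200.6] w 84.8
```

Request:
{"method": "servo_tool", "body": {
  "plan": [
    [[268, -435, 71, 0, 0, 0, 60], [268, -435, 71, 0, 0, 0, 60], [268, -435, 71, 0, 0, 0, 60], [268, -435, 71, 0, 0, 0, 60], [268, -435, 71, 0, 0, 0, 60], [268, -435, 71, 0, 0, 0, 60], [268, -435, 71, 0, 0, 0, 60], [268, -435, 71, 0, 0, 0, 60]]
  ]
}}

```text
clock: 2.5
ee_pos: [0.5469, 0.2445, 0.1315]
eef_rot: [0.0, 0.974, 0.227, 0.0]
ft_force: [1.0, -0.2, 1.0]
grip_width: 0.0598
finger_force: 0.0
```

```bash
python3 -c "
from h import *
go(548,262,38,26.3)"
```

```text
t 2.5 shift [  8.7 -15.2  93.5] turn [ 0.001 -0.001 -0.001] tcp [546.9 244.5 131.5] w 59.8
```

Request:
{"method": "servo_tool", "body": {
  "plan": [
    [[9, -15, 20, 0, 0, 0, 60], [9, -15, 20, 0, 0, 0, 60], [9, -15, 20, 0, 0, 0, 60]]
  ]
}}

```text
clock: 2.88
ee_pos: [0.5484, 0.2577, 0.1115]
eef_rot: [0.001, 0.974, 0.226, -0.0]
ft_force: [0.1, 0.0, 0.0]
grip_width: 0.06
finger_force: 0.0
```

```bash
python3 -c "
from h import *
go(548,262,38,26.3)
p,d=get_image('side'); cv2.imwrite('pics/s1.png',p[:,:,::-1])"
```

```text
t 2.88 shift [ 1.6 -4.2 73.5] turn [ 0.002  0.001 -0.003] tcp [548.4 257.7 111.5] w 60.0
```

Request:
{"method": "servo_tool", "body": {
  "plan": [
    [[2, -4, 20, 0, 0, 0, 60], [2, -4, 40, 0, 0, 0, 60], [2, -4, 60, 0, 0, 0, 60], [2, -4, 73, 0, 0, 0, 60], [2, -4, 73, 0, 0, 0, 60]]
  ]
}}

```text
clock: 3.55
ee_pos: [0.5471, 0.2642, 0.0369]
eef_rot: [0.0, 0.974, 0.227, -0.001]
ft_force: [-0.4, 0.7, -0.1]
grip_width: 0.0596
finger_force: 0.0
```

```bash
python3 -c "
from h import *
go(548,262,38,26.3)
p,d=get_image('side'); cv2.imwrite('pics/s2.png',cv2.resize(p[90:230,120:320,::-1],None,fx=3,fy=3))"
```

```text
t 3.55 shift [-0.1  2.4 -1.1] turn [ 0.     0.003 -0.   ] tcp [547.1 264.2  36.9] w 59.6
```

View pics/s2.png

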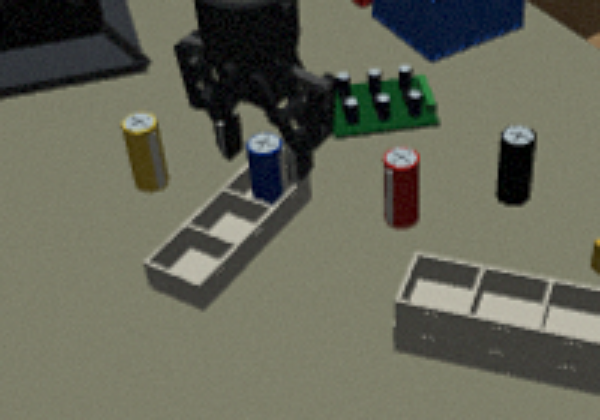

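The fingers straddle the blue can at crop (265,165), one on each side and above the rim, so I'll close them.

Request:
{"method": "servo_tool", "body": {
  "plan": [
    [[0, 2, 0, 0, 0, 0, 40], [0, 2, 0, 0, 0, 0, 20], [0, 2, 0, 0, 0, 0, 20], [0, 2, 0, 0, 0, 0, 20], [0, 2, 0, 0, 0, 0, 20], [0, 2, -10, 0, 0, 0, 20], [0, 2, -35, 0, 0, 0, 20], [0, 2, -70, 0, 0, 0, 20]]
  ]
}}

```text
clock: 4.6
ee_pos: [0.5476, 0.2623, 0.1082]
eef_rot: [0.0, 0.974, 0.228, -0.002]
ft_force: [-0.1, -0.3, -0.9]
grip_width: 0.0279
finger_force: 59.2
```

```bash
python3 -c "
from h import *
go(500,-200,130,49.3)"
```

```text
t 4.6 shift [-247.6  393.4  -21. ] turn [-0.001  0.003 -0.401] tcp [547.6 262.3 108.2] w 27.9
```

Request:
{"method": "servo_tool", "body": {
  "plan": [
    [[-12, 20, -21, 0, 0, 0, 20], [-45, 70, -21, 0, 0, -0.08, 20], [-80, 127, -21, 0, 0, -0.16, 20], [-115, 183, -21, 0, 0, -0.24, 20], [-150, 240, -21, 0, 0, -0.32, 20], [-185, 294, -21, 0, 0, -0.4, 20], [-218, 347, -21, 0, 0, -0.4, 20], [-248, 393, -21, 0, 0, -0.4, 20]]
  ]
}}

```text
clock: 5.6
ee_pos: [0.5005, -0.1946, 0.1297]
eef_rot: [-0.0, 0.909, 0.416, 0.0]
ft_force: [1.7, 0.2, -0.4]
grip_width: 0.0285
finger_force: 59.2
```

```bash
python3 -c "
from h import *
go(483.5,-312,110,49.3)"
```

```text
t 5.6 shift [-100.    63.8   19.7] turn [-0.    -0.    -0.001] tcp [ 500.5 -194.6  129.7] w 28.5
```

Request:
{"method": "servo_tool", "body": {
  "plan": [
    [[-30, 20, 0, 0, 0, 0, 20], [-70, 45, 0, 0, 0, 0, 20], [-100, 64, 0, 0, 0, 0, 20], [-100, 64, 0, 0, 0, 0, 20], [-100, 64, 0, 0, 0, 0, 20], [-100, 64, 0, 0, 0, 0, 20]]
  ]
}}

```text
clock: 6.35
ee_pos: [0.4847, -0.3087, 0.1296]
eef_rot: [-0.0, 0.909, 0.417, 0.0]
ft_force: [0.2, 1.0, -0.9]
grip_width: 0.0284
finger_force: 59.2
```

```bash
python3 -c "
from h import *
p,d=get_image('side'); cv2.imwrite('pics/s3.png',cv2.resize(p[184:384,240:512,::-1],None,fx=2.5,fy=2.5))
W=cloud('side',d)
print([(np.round(x['at']).tolist(),round(x['conf'],2)) for x in nets.boxes_of('side','cap_move')])
go(483.5,-312,38,49.3)"
```

```text
[([168.0, 142.0], 0.86), ([373.0, 336.0], 0.67), ([252.0, 156.0], 0.63)]
t 6.45 shift [-3.1  1.  91.6] turn [-0.    -0.     0.001] tcp [ 484.7 -309.1  129.6] w 28.4
```

View pics/s3.png

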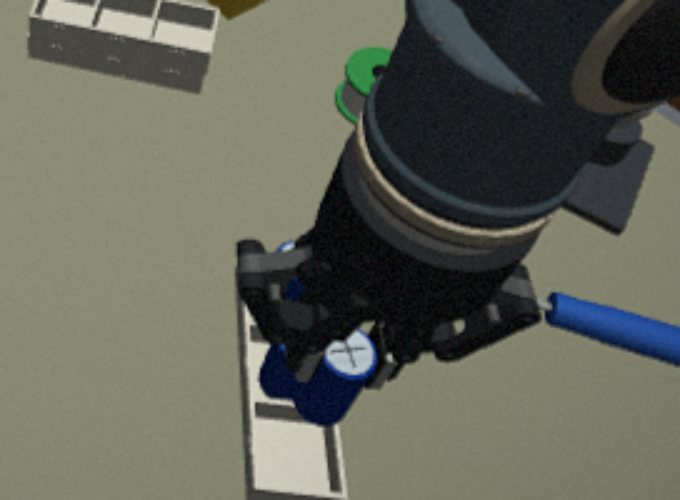

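The held can shows at crop (335,385), still above the row of pockets. It's upright, so I'll lower it.

Request:
{"method": "servo_tool", "body": {
  "plan": [
    [[-3, 1, 20, 0, 0, 0, 20], [-3, 1, 45, 0, 0, 0, 20], [-3, 1, 65, 0, 0, 0, 20], [-3, 1, 78, 0, 0, 0, 20], [-3, 1, 84, 0, 0, 0, 20], [-3, 1, 88, 0, 0, 0, 20], [-3, 1, 90, 0, 0, 0, 20], [-3, 1, 90, 0, 0, 0, 20]]
  ]
}}

```text
clock: 7.45
ee_pos: [0.4833, -0.3134, 0.0398]
eef_rot: [0.0, 0.909, 0.416, 0.0]
ft_force: [0.5, -0.2, -1.2]
grip_width: 0.0281
finger_force: 59.3
```

```bash
python3 -c "
from h import *
go(483.5,-312,38,49.3); print(manip.get_obs()['ft_force'])
p,d=get_image('side'); cv2.imwrite('pics/s4.png',cv2.resize(p[184:384,240:512,::-1],None,fx=2.5,fy=2.5))"
```

```text
t 7.45 shift [ 1.1 -0.8  1.8] turn [ 0.001 -0.    -0.002] tcp [ 483.3 -313.4   39.8] w 28.1
[ 0.46429996 -0.22722959 -1.1914946 ]
```

View pics/s4.png

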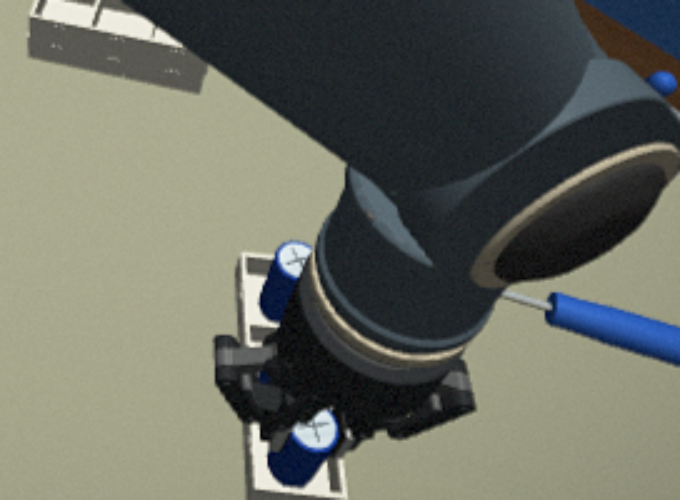

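The can is in the end pocket at crop (300,450). Next I'll touch it down, release and lift away.

Request:
{"method": "servo_tool", "body": {
  "plan": [
    [[0, 0, 1.5, 0, 0, 0, 20], [0, 0, 1.5, 0, 0, 0, 28], [0, 0, 1.5, 0, 0, 0, 40], [0, 0, 1.5, 0, 0, 0, 56], [0, 0, 1.5, 0, 0, 0, 56], [0, 0, -15, 0, 0, 0, 56], [0, 0, -60, 0, 0, 0, 56], [0, 0, -115, 0, 0, 0, 70]]
  ]
}}

```text
clock: 8.5
ee_pos: [0.4827, -0.3129, 0.1559]
eef_rot: [-0.001, 0.909, 0.416, -0.0]
ft_force: [0.7, 0.1, 1.8]
grip_width: 0.0701
finger_force: 0.0
```

```bash
python3 -c "
from h import *
go(490,100,150,26.3)"
```

```text
t 8.5 shift [ 317.5 -264.2    6.3] turn [-0.001  0.     0.4  ] tcp [ 482.7 -312.9  155.9] w 70.1
```

Request:
{"method": "servo_tool", "body": {
  "plan": [
    [[35, -29, 0, 0, 0, 0, 80], [80, -67, 0, 0, 0, 0.1, 80], [127, -106, 0, 0, 0, 0.2, 80], [175, -145, 0, 0, 0, 0.3, 80], [222, -185, 0, 0, 0, 0.4, 80], [270, -224, 0, 0, 0, 0.4, 80], [317, -264, 0, 0, 0, 0.4, 80], [317, -264, 0, 0, 0, 0.4, 80]]
  ]
}}

```text
clock: 9.5
ee_pos: [0.4901, 0.1056, 0.1561]
eef_rot: [-0.001, 0.973, 0.233, 0.002]
ft_force: [0.1, -0.5, -0.5]
grip_width: 0.0802
finger_force: 0.0
```

```bash
python3 -c "
from h import *
p,d=get_image('top'); cv2.imwrite('pics/t5.png',p[:,:,::-1]); W=cloud('top',d)
print(rect(W,disc(377,214,48),.02,.034),rect(W,disc(155,217,38),.02,.034),rect(W,disc(253,170,48),.048,.062))
for u,v in((364,198),(381,215),(398,232)): print(cap(W,disc(u,v,9),.058))
go(500.9,241.9,100,26.3)"
```

```text
([517.0, -273.2], [55.4, 156.6], 49.2, 439) ([544.5, 263.7], [54.3, 58.5], 26.1, 162) ([610.9, 18.5], [54.7, 156.2], -50.8, 346)
([553.7, -235.3], 15.2, 145, np.float64(0.0669))
([514.7, -272.9], 14.9, 145, np.float64(0.0669))
([481.4, -311.9], 14.4, 124, np.float64(0.0667))
t 9.55 shift [  72.1 -120.4   55.7] turn [ 0.    -0.002  0.006] tcp [490.3 101.9 155.6] w 79.7
```

View pics/t5.png

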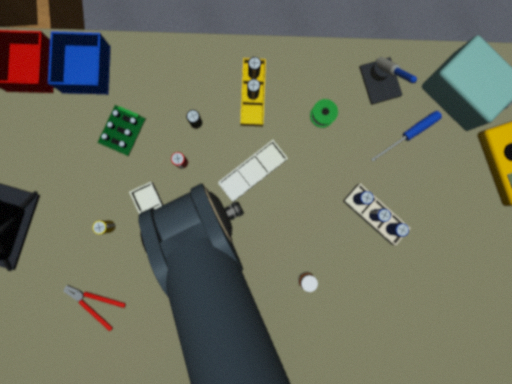

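Three blue caps stand in the fill tray at (366,198), (383,215) and (401,230). The donor tray's visible end pocket at (146,197) is empty and hasn't moved. Next is the donor tray.

Request:
{"method": "servo_tool", "body": {
  "plan": [
    [[22, -38, 15, 0, 0, 0, 80], [48, -80, 35, 0, 0, 0.006, 80], [72, -120, 55, 0, 0, 0.006, 80], [72, -120, 55, 0, 0, 0.006, 80], [72, -120, 55, 0, 0, 0.006, 80], [72, -120, 55, 0, 0, 0.006, 80]]
  ]
}}

```text
clock: 10.3
ee_pos: [0.5027, 0.2363, 0.1001]
eef_rot: [0.001, 0.975, 0.223, 0.0]
ft_force: [0.7, 0.3, 0.3]
grip_width: 0.0799
finger_force: 0.0
```

```bash
python3 -c "
from h import *
go(500.9,241.9,7,26.3)"
```

```text
t 10.3 shift [ 0.8 -6.  93.1] turn [ 0.001 -0.001 -0.01 ] tcp [502.7 236.3 100.1] w 79.9
```

Request:
{"method": "servo_tool", "body": {
  "plan": [
    [[0, -4, 25, 0, 0, -0.005, 80], [0, -4, 50, 0, 0, -0.005, 80], [0, -4, 75, 0, 0, -0.005, 80], [0, -4, 90, 0, 0, -0.005, 80], [0, -4, 95, 0, 0, -0.005, 80], [0, -4, 95, 0, 0, -0.005, 80]]
  ]
}}

```text
clock: 11.05
ee_pos: [0.5004, 0.2421, 0.0049]
eef_rot: [0.0, 0.974, 0.227, 0.0]
ft_force: [0.2, 0.1, -0.3]
grip_width: 0.0801
finger_force: 0.0
```

```bash
python3 -c "
from h import *
go(500.9,241.9,4,26.3)
p,d=get_image('side'); cv2.imwrite('pics/s6.png',cv2.resize(p[70:230,100:320,::-1],None,fx=3,fy=3))"
```

```text
t 11.05 shift [0.3 0.4 0.9] turn [ 0.    -0.001 -0.002] tcp [500.4 242.1   4.9] w 80.1
```

View pics/s6.png

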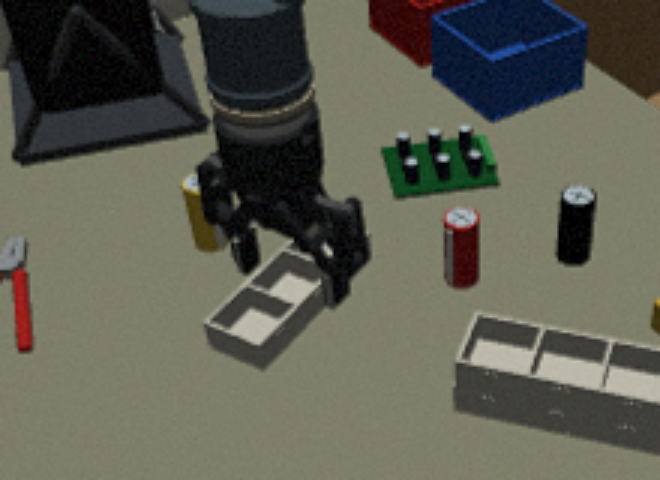

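The fingers straddle the middle of the donor tray, at crop (245,255) and (335,290), outside the walls. Close and lift.

Request:
{"method": "servo_tool", "body": {
  "plan": [
    [[0, 0, 0, 0, 0, 0, 60], [0, 0, 0, 0, 0, 0, 45], [0, 0, 0, 0, 0, 0, 45], [0, 0, 0, 0, 0, 0, 45], [0, 0, 0, 0, 0, 0, 45], [0, 0, -10, 0, 0, 0, 45], [0, 0, -35, 0, 0, 0, 45], [0, 0, -80, 0, 0, 0, 45]]
  ]
}}

```text
clock: 12.1
ee_pos: [0.4987, 0.2414, 0.0842]
eef_rot: [0.0, 0.974, 0.227, -0.002]
ft_force: [1.0, 0.2, -0.3]
grip_width: 0.0525
finger_force: 63.7
```

```bash
python3 -c "
from h import *
go(500.9,241.9,150,75); go(611,18.5,150,129.2)"
```

```text
t 12.1 shift [  1.9   0.5 -65.9] turn [-0.002  0.004 -0.851] tcp [498.7 241.4  84.2] w 52.5
t 12.1 shift [  1.9 249.5 -65.9] turn [-0.004  0.003 -1.797] tcp [498.7 241.4  84.2] w 52.5
```

Request:
{"method": "servo_tool", "body": {
  "plan": [
    [[0, 0, -25, 0, 0, 0, 45], [0, 0, -50, 0, 0, -0.1, 45], [0, 20, -66, 0, 0, -0.25, 45], [0, 50, -66, 0, 0, -0.4, 45], [0, 80, -66, 0, 0, -0.55, 45], [0, 110, -66, 0, 0, -0.7, 45], [1, 140, -66, 0, 0, -0.85, 45], [1, 170, -66, 0, 0, -1.0, 45]]
  ]
}}

```text
clock: 13.1
ee_pos: [0.5761, 0.0891, 0.1507]
eef_rot: [0.0, 0.744, 0.668, -0.0]
ft_force: [-0.1, -0.2, -1.0]
grip_width: 0.0525
finger_force: 63.6
```

```bash
python3 -c "
from h import *
go(611,18.5,150,129.2)"
```

```text
t 13.1 shift [-66.4  42.3   0.7] turn [-0.     0.    -0.792] tcp [576.1  89.1 150.7] w 52.5
```

Request:
{"method": "servo_tool", "body": {
  "plan": [
    [[-15, 10, 0, 0, 0, -0.14, 45], [-30, 19, 0, 0, 0, -0.28, 45], [-45, 29, 0, 0, 0, -0.42, 45], [-58, 37, 0, 0, 0, -0.56, 45], [-66, 42, 0, 0, 0, -0.7, 45], [-66, 42, 0, 0, 0, -0.79, 45], [-66, 42, 0, 0, 0, -0.79, 45], [-66, 42, 0, 0, 0, -0.79, 45]]
  ]
}}

```text
clock: 14.1
ee_pos: [0.6101, 0.0199, 0.1506]
eef_rot: [-0.0, 0.433, 0.902, -0.0]
ft_force: [-0.2, 0.4, -1.2]
grip_width: 0.0532
finger_force: 63.6
```

```bash
python3 -c "
from h import *
go(611,18.5,62,129.2)
p,d=get_image('side'); cv2.imwrite('pics/s7.png',cv2.resize(p[60:260,180:420,::-1],None,fx=2.8,fy=2.8))"
```

```text
t 14.1 shift [-1.7 -0.2 88.6] turn [-0.     0.    -0.008] tcp [610.1  19.9 150.6] w 53.2
```

View pics/s7.png

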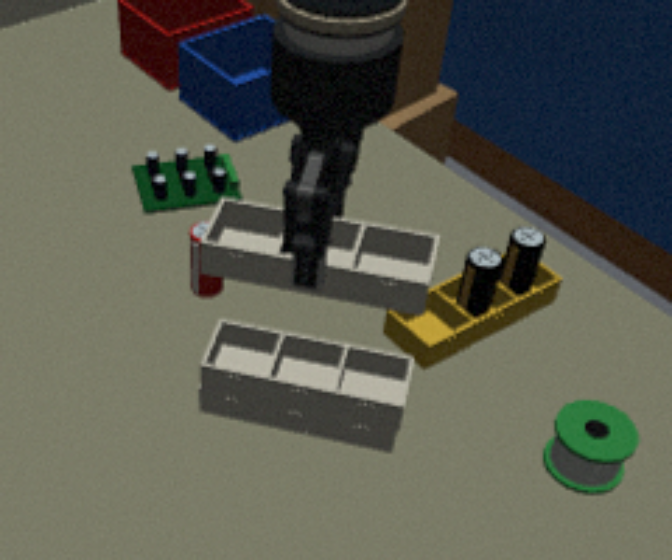

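The tray is held level at its middle (crop (318,250)), parallel to the stack and above it at crop (305,380). Lowering.

Request:
{"method": "servo_tool", "body": {
  "plan": [
    [[-1, 0, 20, 0, 0, -0.006, 45], [-1, 0, 42, 0, 0, -0.006, 45], [-1, 0, 62, 0, 0, -0.006, 45], [-1, 0, 76, 0, 0, -0.006, 45], [-1, 0, 83, 0, 0, -0.006, 45], [-1, 0, 86, 0, 0, -0.006, 45], [-1, 0, 88, 0, 0, -0.006, 45], [-1, 0, 88, 0, 0, -0.006, 45]]
  ]
}}

```text
clock: 15.15
ee_pos: [0.6113, 0.0191, 0.0629]
eef_rot: [0.0, 0.429, 0.903, 0.0]
ft_force: [-0.1, -0.6, -1.2]
grip_width: 0.0529
finger_force: 63.6
```

```bash
python3 -c "
from h import *
go(611,18.5,60.5,129.2)"
```

```text
t 15.15 shift [-0.3 -0.6  2.4] turn [ 0.001  0.001 -0.001] tcp [611.3  19.1  62.9] w 52.9
```

Request:
{"method": "servo_tool", "body": {
  "plan": [
    [[0, 0, 1, 0, 0, 0, 45], [0, 0, 2, 0, 0, 0, 45], [0, 0, 2, 0, 0, 0, 45]]
  ]
}}

```text
clock: 15.52
ee_pos: [0.6113, 0.0191, 0.0615]
eef_rot: [0.0, 0.43, 0.903, -0.0]
ft_force: [-1.7, -0.3, 5.4]
grip_width: 0.0525
finger_force: 64.3
```

Request:
{"method": "servo_tool", "body": {
  "plan": [
    [[0, 0, 0, 0, 0, 0, 56], [0, 0, 0, 0, 0, 0, 66], [0, 0, 0, 0, 0, 0, 78], [0, 0, 0, 0, 0, 0, 80], [0, 0, -20, 0, 0, 0, 80], [0, 0, -60, 0, 0, 0, 80], [0, 0, -110, 0, 0, 0, 80], [0, 0, -150, 0, 0, 0, 80]]
  ]
}}

```text
clock: 16.52
ee_pos: [0.6115, 0.0197, 0.2141]
eef_rot: [0.001, 0.429, 0.903, 0.001]
ft_force: [0.3, -0.0, 0.2]
grip_width: 0.0799
finger_force: 0.0
```

```bash
python3 -c "
from h import *
go(480,-130,210,129.2)"
```

```text
t 16.52 shift [ -33.  -196.5    3.7] turn [ 0.003  0.002 -0.001] tcp [611.5  19.7 214.1] w 79.9
```

Request:
{"method": "servo_tool", "body": {
  "plan": [
    [[-8, -45, 0, 0, 0, 0, 80], [-16, -95, 0, 0, 0, 0, 80], [-25, -145, 0, 0, 0, 0, 80], [-33, -196, 0, 0, 0, 0, 80], [-33, -196, 0, 0, 0, 0, 80], [-33, -196, 0, 0, 0, 0, 80]]
  ]
}}

```text
clock: 17.27
ee_pos: [0.4804, -0.1297, 0.2117]
eef_rot: [0.001, 0.429, 0.903, 0.0]
ft_force: [0.6, 1.0, 0.4]
grip_width: 0.0801
finger_force: 0.0
```

```bash
python3 -c "
from h import *
p,d=get_image('top'); cv2.imwrite('pics/t8.png',p[:,:,::-1]); W=cloud('top',d)
print(rect(W,disc(253,170,52),.076,.092))
for u,v in((364,198),(381,215),(398,232)): print(cap(W,disc(u,v,9),.058))
print(manip.get_obs()['joint_velocities'])"
```

```text
([613.4, 18.7], [54.6, 156.1], -50.6, 377)
([553.6, -234.9], 15.2, 144, np.float64(0.0669))
([517.7, -182.1], 94.7, 230, np.float64(0.5405))
([495.2, -109.0], 9.9, 247, np.float64(0.552))
[-0.02148381  0.010759    0.00019141 -0.00087751  0.00185304 -0.00023215
  0.00091024]
```

View pics/t8.png

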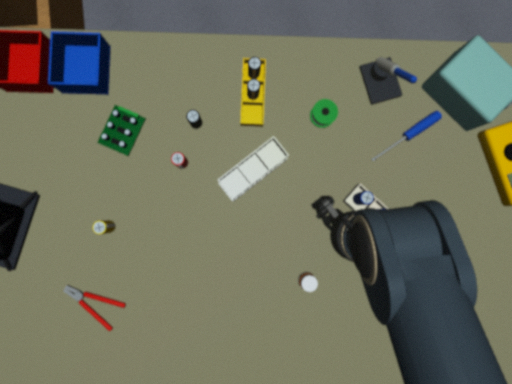

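The donor tray sits squarely on the stack at (253,168). Its rim is at 84 mm, it is about 2.5 mm off the stack's centre, and the heading matches within 0.2°. The fill tray is half hidden by the raised arm but untouched, so I'll hand in.

```bash
python3 -c "
from rig import manip
print(manip.close_job())"
```

```text
the job is handed in; nothing more can be done
None
```

I moved the lone blue capacitor into the empty pocket of the two-capacitor tray, put the emptied tray on the stack about 2.5 mm off centre, and handed the job in; the hand-in returned no verdict.

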